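# Register a ferrule ring and bring the heavier mandrel to it

## Task

We are about to open out the small thick brass ring on the steel plate: first slide it along the plate, without lifting it, until it sits snug against both stop pins, centred over the plate's hole. Then lift the two tapered mandrels clear of the wooden block one after the other to feel which is the heavier, solid one, setting the lighter back upright in a hole of the block. Finish while still holding the heavier one upright with its nose a little way inside the mouth of the ring, its weight carried by you and not by the ring, the ring still against its pins, and disturb nothing else on the bench.

Things in the scene. Friction and masses are not known exactly. Their poses are not given: they have to be found in the camera images.
- plate: fixed steel plate, 170 (its x) by 150 (y) by 25 mm high, left or right of the middle, turned up to 20 degrees; origin: centre of its underside. A 28 mm through hole lies 10 mm from its centre towards +x. Two smooth stop pins, 10 mm across, 15 mm tall, stand 20 mm from the hole centre along +x and 20 mm to either side: a ring pushed along +x settles between them, centred over the hole
- plate_hole (a point): centre of the plate's hole at the level of the plate's top face (25 mm above the bench); where the ring's centre ends when it is snug against both pins. Axes as the plate's
- ring: thick brass ring to be registered: 46 mm outside, 32 mm inside, 20 mm high, about 0.145 kg, lying flat on the plate on the side away from the pins; origin at the centre of its underside, z up
- block: fixed wooden tool block, 75 (its x) by 220 (y) by 60 mm high, on the side that the plate does not take, turned up to 20 degrees; origin: centre of its underside. Two 41 mm through holes lie on its y axis, 45 mm either side of its centre; thin punches stand at both ends, 98 mm from its centre, up to 45 mm above its top
- block_hole_1 (a point): centre of the hole at the block's +y side, at the block's top face (60 mm above the bench). A seated mandrel's origin lies 55 mm below it
- block_hole_2 (a point): centre of the hole at the block's -y side, at the block's top face
- mandrel_a: one of two outwardly identical steel mandrels, nose down in the block's holes, either in either. Origin: centre of the nose's end; z up its axis. Going up: nose cone, 16 mm across widening to 36 mm at 55 mm; shoulder disc 48 mm across, 55 to 61 mm, resting on the block's top; round grip 28 mm across, 61 to 116 mm. 0.2 to 0.7 kg: one is solid, the other hollow, at least 0.15 kg lighter; only hefting tells
- mandrel_b: the other mandrel: same sizes and origin as mandrel_a; either could be the heavier as far as one can see
- oil: bystander: small amber dropper bottle, 30 mm across, 75 mm tall, between plate and block; origin at the centre of its foot
- mallet: bystander: hide mallet lying at the far side: head 38 mm across and 75 mm long, wooden handle, 230 mm overall; origin on the bench under the handle's middle
- mouthpiece: bystander: black mouthpiece standing on its wide end at the far side, 27 mm across, 88 mm tall; origin at the centre of its foot
- bellring: bystander: thin wide brass ring, 80 mm outside, 72 mm inside, 9 mm high, lying on the bench at the far side; origin at the centre of its underside. Not the ring of this job
- driver: bystander: screwdriver, 170 mm long, lying at the left; origin on the bench under its middle
- tin: bystander: flat round metal tin, 56 mm across, 30 mm high, at the far side; origin at the centre of its underside
- file: bystander: small file with wooden grip, 115 mm long, 10 mm wide, 7 mm high, lying on the plate behind the stop pins, along the plate's y; origin at about the middle of its underside
- neck: bystander: curved brass instrument neck, about 165 by 70 mm and 27 mm high, lying at the far side; origin on the bench under its middle
Not all that is in view belongs to the job. What is shaped like the mandrel_b but purple is not meant. What is shaped like the ring but turquoise is not meant.

How it is judged:
On the way, in this order (a step that is already met when the one before it is completed fails the run):
1. the ring lies flat on the plate, snug against both stop pins (its centre within 3 mm of the hole's centre) (horizontal distance between ring and plate_hole below 0.003 m and angle between ring's own z axis and vertical below 0.1 rad and z of ring in the frame of plate_hole below 0.004 m), for 0.2 s.
2. both are hefted: the lighter mandrel is gripped and lifted, nose 10 mm or more above the block's top, while the heavier (which bears on the block with more than 4.4 N) stands in the block (((z of mandrel_a in the frame of block above 0.07 m and contact force between mandrel_a and the fingers above 1 N and linear speed of mandrel_a below 0.15 m/s and contact force between mandrel_b and block above 4.4 N) or (z of mandrel_b in the frame of block above 0.07 m and contact force between mandrel_b and the fingers above 1 N and linear speed of mandrel_b below 0.15 m/s and contact force between mandrel_a and block above 4.4 N))), for 0.3 s.
3. both mandrels stand upright in the block again, let go ((horizontal distance between mandrel_a and block_hole_1 below 0.012 m or horizontal distance between mandrel_a and block_hole_2 below 0.012 m) and z of each of mandrel_a, mandrel_b in the frame of block below 0.01 m and angle between each of mandrel_a, mandrel_b's own z axis and vertical below 0.15 rad and contact force between each of mandrel_a, mandrel_b and the fingers below 0.1 N and (horizontal distance between mandrel_b and block_hole_1 below 0.012 m or horizontal distance between mandrel_b and block_hole_2 below 0.012 m)), for 0.2 s.
4. the heavier is gripped and lifted, nose 10 mm or more above the block's top, while the lighter (which bears on the block with less than 4.4 N) stands in the block (((z of mandrel_a in the frame of block above 0.07 m and contact force between mandrel_a and the fingers above 1 N and linear speed of mandrel_a below 0.15 m/s and contact force between mandrel_b and block below 4.4 N and (horizontal distance between mandrel_b and block_hole_1 below 0.012 m or horizontal distance between mandrel_b and block_hole_2 below 0.012 m) and z of mandrel_b in the frame of block below 0.01 m and angle between mandrel_b's own z axis and vertical below 0.15 rad and contact force between mandrel_b and the fingers below 0.1 N) or (z of mandrel_b in the frame of block above 0.07 m and contact force between mandrel_b and the fingers above 1 N and linear speed of mandrel_b below 0.15 m/s and contact force between mandrel_a and block below 4.4 N and (horizontal distance between mandrel_a and block_hole_1 below 0.012 m or horizontal distance between mandrel_a and block_hole_2 below 0.012 m) and z of mandrel_a in the frame of block below 0.01 m and angle between mandrel_a's own z axis and vertical below 0.15 rad and contact force between mandrel_a and the fingers below 0.1 N))), for 0.3 s.
At the end, for the whole second after the job is handed in: Heavier mandrel held by the fingers, still, upright (7 deg), nose 2.5 mm or more inside the ring and within 9 mm of its centre, under 2 N on the ring, off the plate; ring flat within 3 mm of the hole centre; lighter mandrel upright in a hole of the block, shoulder down, let go (all of step 1 and linear speed of ring below 0.02 m/s and (((horizontal distance between mandrel_b and block_hole_1 below 0.012 m or horizontal distance between mandrel_b and block_hole_2 below 0.012 m) and z of mandrel_b in the frame of block below 0.01 m and angle between mandrel_b's own z axis and vertical below 0.15 rad and contact force between mandrel_b and the fingers below 0.1 N and contact force between mandrel_b and block below 4.4 N and contact force between mandrel_a and the fingers above 2 N and contact force between mandrel_a and ring below 2 N and contact force between mandrel_a and plate below 0.5 N and z of mandrel_a in the frame of ring below 0.0175 m and horizontal distance between mandrel_a and ring below 0.009 m and angle between mandrel_a's own z axis and vertical below 0.12 rad and linear speed of mandrel_a below 0.02 m/s) or ((horizontal distance between mandrel_a and block_hole_1 below 0.012 m or horizontal distance between mandrel_a and block_hole_2 below 0.012 m) and z of mandrel_a in the frame of block below 0.01 m and angle between mandrel_a's own z axis and vertical below 0.15 rad and contact force between mandrel_a and the fingers below 0.1 N and contact force between mandrel_a and block below 4.4 N and contact force between mandrel_b and the fingers above 2 N and contact force between mandrel_b and ring below 2 N and contact force between mandrel_b and plate below 0.5 N and z of mandrel_b in the frame of ring below 0.0175 m and horizontal distance between mandrel_b and ring below 0.009 m and angle between mandrel_b's own z axis and vertical below 0.12 rad and linear speed of mandrel_b below 0.02 m/s))); the arm keeps its last pose, push and grip.
It fails at once if the ring is lifted 10 mm or more off the plate (z of ring in the frame of plate_hole above 0.01 m).
It fails at once if a mandrel is tipped over (by more than 40 degrees) (angle between any of mandrel_a, mandrel_b's own z axis and vertical above 0.7 rad).
It fails at once if another thing on the bench is moved by more than 25 mm (distance of any of oil, mallet, mouthpiece, bellring, driver, tin, file, neck from where it was at the start of the episode above 0.025 m).
It also fails if it takes over 72 s, if anything falls off the work surface, if the arm or the gripper's body presses on something with over 40 N, if the wrist force passes 120 N, or if a joint passes its speed limit or range.

## Robot

A 7-joint arm with a two-finger parallel gripper is mounted at the origin on the work surface. World frame = base frame: x ahead of the robot, y to its left, z up, the work surface at z = 0. Lengths are in m, angles in rad, forces in N, time in s.
With the tool pointing down it reaches from about 0.425 to 0.925 m from the base axis. Payload 6.8 kg.
Tool frame: the origin (TCP) lies midway between the tips of the shut fingers; the grasp point (between the pads) lies 19 mm behind it; z points along the fingers, y is the line along which they close (so a half turn about z gives the same grasp; the last joint's range is limited). The gripper opens to 85 mm and grips with 20 to 120 N. Pads are 22 mm wide; open, the fingers measure 114 mm over their backs; the gripper's body (76 mm by 85 mm) begins 54 mm behind the grasp point. The pads swing forward as they close: fully open they stand 13 mm farther back than shut.
Start: joints at [-1.441, 0.477, 0.022, 1.555, -0.011, 1.109, -0.083], TCP at [0.159, 0.656, 0.208] pointing down, gripper open.
Joint ranges: [-2.96, 2.96], [-0.34, 2.1], [-1.41, 1.46], [0.24, 2.44], [-1.37, 4.51], [0.17, 1.92], [-2.96, 2.96]. Speed limits (rad/s): [2.39, 2.39, 3.14, 3.14, 3.14, 3.14, 3.14].

## Interface

Orientations are given as a rotation vector (axis times angle).
In Python, from bench import r gives the robot as it stands. The module is installed in compiled form; this text tells all that it offers.
- The arm moves only by the tool apply_moves, never from a script. Its argument "rows" is a list of rows, each a list of 6 numbers: the shift along the tool's x, y, z scaled (see below), then the turn, a rotation vector about the tool's x, y, z scaled (see below). A call has 1 to 5 rows; each row is the pose to reach, as a shift and turn from the pose commanded when the call began, along the tool's axes at that moment; what a row does not reach only later rows make up. The controller multiplies each number of a shift by 0.25 m and each number of a turn by 90 degrees. A row lasts 1/8 s, in which the tool goes at most 62.5 mm and 10.7 degrees, less where a joint would pass 70% of its speed; a pose out of reach is approached as far as the arm can. A call with a number of a shift or a turn outside -1 to 1 is refused whole. A call with a gripper value outside its range is refused whole. "claw" is the opening, from 0 (shut) to 1 (fully open), set as the call begins (left out, the last holds). The fingers move at their own pace and stop on an object; "newtons" is the grip in N (left out, the last holds). Time passes only in rows, so rows that repeat a pose let the fingers close. It gives the time, the measured TCP pose, the force, the opening and the grip force at its end, in the units of the state.
- r.get_obs(): the state, without advancing time (a new reading comes with each control period).
- r.grab_frame(name): name is "side" or "top"; returns a dict with "pixels" (480x640x3 uint8, red, green, blue), "intrinsics" (3x3 intrinsics, pixels), "eye" and "attitude" of the camera in the world. Camera axes: x right, y up, looking along -z (the intrinsics and any distortion apply to the point x, -y, -z); pixel columns grow to the right and rows downward; lengths in m; the calibration is good to about 2 mm. A picture is of the moment at which its call begins. There is no depth.
- r.hand_in(): hands the job in; it is judged then, once.
Trained networks look in a picture, given as the dict that the camera call returned (one of the last four; its "shot" number tells which), for a name from the list of things; names that differ only in an ending like _2 or _b are one class to them, and where a whole thing is asked for, a point or a joint stands for the part that bears it (a point fixed in the world has none). Each returns a list of dicts, best first, with "conf" (0 to 1); they miss things now and then, are a little off and sometimes report something else, mostly with a low value. They report only what shows in the picture. A call takes as long as a camera call. They do not tell look-alikes from the thing itself.
- r.search_frame(picture, thing): "rect" ([left, top, width, height] in pixels, round what is visible of it).
- r.outline_of(picture, thing): "pixels" (480x640 bool, what is visible of it) and "rect" ([left, top, width, height] in pixels, round what is visible of it).
- r.landmark_of(picture, thing): "point" ([column, row] in pixels: a listed point, or the origin of a listed thing).
The state is a dict: "clock": time; "joints": joint angles; "qvel": joint speeds; "tau": joint torques, N m; "tcp_pos": TCP position; "orientation": TCP orientation; "contact_force": force on the tool from outside, world axes, zero at the start; "moment": the same for the moment, N m; "grip_width": finger opening in m; "gripper_force": force on a finger pad.
Only numpy, scipy, OpenCV 4.12 (cv2) and the standard library are available. Lean on these libraries where they do the work, as an engineer would, in place of code of your own. Each camera call takes 0.05 s, during which the arm holds its last target. There are 200 camera calls.

## Working session

There is one attempt and no reset: what is moved stays moved. The work goes in short steps, Python scripts to look and compute and a tool call to move; the robot and the scene stay as the last step left them, time stands still between calls to the robot, and variables do not carry over. Pictures are saved under pics/ and viewed, at most 10 in all, crops included, and the job is handed in when it is done.

Besides the shell and the picture viewer there is one more tool, called after ">>>" as name(argument=value, ...), one argument or row to a line, values as JSON. apply_moves: Moves the arm, as the interface text tells. Its arguments: {"type":"object","properties":{"rows":{"type":"array","items":{"type":"array","items":{"type":"number"}}},"claw":{"type":"number"},"newtons":{"type":"number"}},"required":["rows"]}

```bash
mkdir -p pics
python3 - <<'E'
from bench import r
import cv2
o=r.get_obs()
for k in o: print(k,o[k])
for n in ("side","top"):
    f=r.grab_frame(n); print(n,f["intrinsics"],f["eye"],f["attitude"],[k for k in f])
    cv2.imwrite(f"pics/{n}0.png",f["pixels"][:,:,::-1])
    for t in ["plate","plate_hole","ring","block","block_hole_1","block_hole_2","mandrel_a","oil","file"]:
        print(t,[(d["rect"],round(d["conf"],2)) for d in r.search_frame(f,t)] if "hole" not in t else "",[([round(float(x),1) for x in d["point"]],round(d["conf"],2)) for d in r.landmark_of(f,t)])
E
```

```text
clock 0.0
joints [-1.44107633  0.47779002  0.02233543  1.55643664 -0.01149907  1.10928858
 -0.08308426]
qvel [-1.24873159e-03  1.46701115e-04 -1.02690322e-03 -1.25954739e-03
 -3.91349601e-05  6.72684381e-04  7.32482043e-04]
tau [ 4.26296119e-04 -5.96450293e+01  1.60789121e+00 -2.81199092e+01
  1.23970862e-02  9.31378832e-03 -1.92131733e-05]
tcp_pos [0.1588869  0.65539204 0.20653868]
orientation [-3.72612157e-01 -3.11933401e+00  2.81576961e-03]
contact_force [-0.01510839 -0.28910409  0.04869504]
moment [ 0.01320787  0.03603277 -0.0126996 ]
gripper_force 0.0
grip_width 0.08546747439228693
side [[553.27244124   0.         319.67473168]
 [  0.         553.27244124 236.81251754]
 [  0.           0.           1.        ]] [0.25611062 0.91589462 0.61457101] [ 0.25463958 -1.44091742 -2.48520523] ['pixels', 'intrinsics', 'eye', 'attitude', 'shot']
plate [([275.3, 291.4, 104.4, 72.6], 0.64)] [([331.1, 332.7], 0.84)]
plate_hole  [([324.0, 322.2], 0.64)]
ring [([418.9, 299.7, 24.7, 18.7], 0.86), ([348.2, 300.7, 28.9, 21.9], 0.8)] [([362.9, 316.8], 0.95), ([431.7, 314.6], 0.65)]
block [([337.1, 1
[... 1128 characters left out ...]
6), ([266.1, 281.5], 0.44)]
block [([377.3, 231.1, 97.3, 31.5], 0.85), ([225.2, 228.0, 52.4, 2.9], 0.73)] [([421.9, 247.9], 0.76), ([242.3, 233.3], 0.34)]
block_hole_1  [([449.0, 240.9], 0.93), ([407.6, 244.9], 0.56)]
block_hole_2  [([449.0, 240.9], 0.93), ([407.6, 244.9], 0.56)]
mandrel_a [([439.4, 190.5, 24.0, 17.1], 0.72), ([216.3, 153.9, 23.8, 19.8], 0.72), ([399.7, 231.9, 19.5, 20.1], 0.69), ([437.3, 232.9, 26.2, 22.3], 0.68)] [([442.2, 246.8], 0.9), ([404.5, 243.3], 0.88), ([440.5, 203.8], 0.86)]
oil [([335.1, 251.4, 12.5, 15.0], 0.42), ([375.9, 229.7, 102.2, 33.2], 0.41)] [([334.2, 162.2], 0.56), ([339.6, 259.0], 0.48)]
file [([225.9, 225.6, 52.0, 5.9], 0.61)] [([244.6, 230.1], 0.68)]
```

View pics/top0.png

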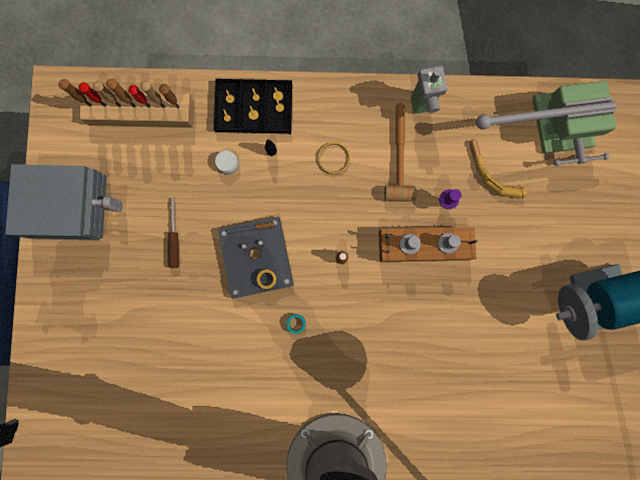

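View pics/side0.png

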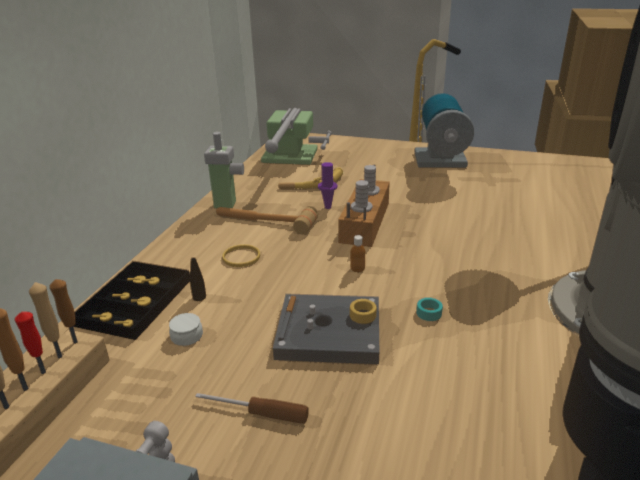

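The top view shows the plate on the left (hole ~(255,253), pins ~(243,246) and (261,242), brass ring ~(266,279)) and the block on the right with grips at (410,243) and (450,242). The oil bottle is at (342,257), and the turquoise ring and purple mandrel are decoys. The side view agrees, with the ring at (363,311) and the file at (290,315).

```bash
cat > h.py <<'E'
import numpy as np, cv2
from scipy.spatial.transform import Rotation as R
from scipy.optimize import least_squares
def proj(f,p):
    c=R.from_rotvec(f["attitude"]).inv().apply(np.atleast_2d(p)-f["eye"])*[1,-1,-1]
    u=c@np.array(f["intrinsics"]).T
    return u[:,:2]/u[:,2:]
def ray(f,uv):
    d=np.linalg.solve(f["intrinsics"],[uv[0],uv[1],1])*[1,-1,-1]
    return R.from_rotvec(f["attitude"]).apply(d)
def atz(f,uv,z):
    d=ray(f,uv); return np.array(f["eye"])+d*(z-f["eye"][2])/d[2]
def tri(fs,uvs):
    A=np.zeros((3,3));b=np.zeros(3)
    for f,u in zip(fs,uvs):
        d=ray(f,u);d/=np.linalg.norm(d);M=np.eye(3)-np.outer(d,d);A+=M;b+=M@f["eye"]
    return np.linalg.solve(A,b)
E
python3 - <<'E'
from bench import r
from h import *
np.set_printoptions(precision=4,suppress=True)
t=r.grab_frame("top");s=r.grab_frame("side")
print("tcp in top/side",proj(t,r.get_obs()["tcp_pos"]),proj(s,r.get_obs()["tcp_pos"]))
print("base",proj(t,[0,0,0]),proj(s,[0,0,0]))
def cen(f,n):
    o=[]
    for d in r.outline_of(f,n):
        m=d["pixels"]; v,u=np.nonzero(m); o.append((d["conf"],d["rect"],u.mean(),v.mean(),m.sum()))
    return o
for n in ["ring","mandrel_a","block","plate","oil","mouthpiece"]:
    for f,nm in((t,"t"),(s,"s")):
        for o in cen(f,n): print(n,nm,np.round(o[0],2),np.round(o[1],1),np.round(o[2:],1))
print("landmarks")
for n in ["plate_hole","ring"]:
    a=r.landmark_of(t,n);b=r.landmark_of(s,n)
    print(n,[[tri([t,s],[p["point"],q["point"]]) for q in b] for p in a])
# plate screws / corners
print("plate mask rect",)
m=r.outline_of(t,"plate")[0]["pixels"].astype(np.uint8);print(cv2.minAreaRect(cv2.findNonZero(m)))
m=r.outline_of(t,"block")[0]["pixels"].astype(np.uint8);print(cv2.minAreaRect(cv2.findNonZero(m)))
im=t["pixels"][:,:,::-1]
cv2.imwrite("pics/topz.png",np.hstack([cv2.resize(im[205:310,205:305],None,fx=4,fy=4,interpolation=cv2.INTER_CUBIC),cv2.resize(im[205:310,375:475],None,fx=4,fy=4,interpolation=cv2.INTER_CUBIC)]))
E
```

```text
tcp in top/side [[  4.4543 413.0742]] [[577.7805 583.2182]]
base [[336.4436 464.332 ]] [[621.1231 310.9646]]
ring t 0.6 [287.8 316.4  17.8  19.3] [293.8 323.8 150. ]
ring t 0.45 [251.7 269.8  26.6  18.1] [265.6 279.4 169. ]
ring s 0.7 [418.6 297.8  24.   22.9] [428.8 308.3 531. ]
ring s 0.57 [346.8 296.6  29.3  28.1] [362.5 310.4 580. ]
ring s 0.2 [337.5 181.2  52.2  67.5] [ 364.1  216.9 1866. ]
mandrel_a t 0.92 [440.  191.1  22.   15.2] [449.6 199.  329. ]
mandrel_a t 0.77 [438.8 234.4  25.5  22.5] [448.3 243.  363. ]
mandrel_a s 0.84 [352.1 179.1  19.1  32. ] [360.8 196.5 433. ]
mandrel_a s 0.84 [318.6 159.6  19.9  48.6] [326.8 183.3 620. ]
mandrel_a s 0.69 [348.3 300.9  25.8  24.5] [362.  310.5 502. ]
mandrel_a s 0.54 [363.6 164.7  16.9  33.1] [370.8 179.1 329. ]
block t 0.95 [375.8 228.7 101.3  34. ] [ 425.9  244.7 2512. ]
block s 0.68 [339.8 165.5  48.9  80.7] [ 363.5  216.9 1925. ]
block s 0.36 [362.6 162.5  15.4  35.8] [370.7 178.7 382. ]
plate t 0.75 [375.3 227.4 102.8  33.5] [ 425.9  244.5 2544. ]
plate t 0.68 [219.  215.4  75.1  83.1] [ 254.7  257.7 4031. ]
plate s 0.71 [273.3 292.8 104.5  69.1] [ 326.7  330.9 6049. ]
oil t 0.72 [334.7 251.6  12.3  12.6] [341.4 257.5 114. ]
oil t 0.72 [380.1 228.6  97.9  32.1] [ 426.6  244.6 2563. ]
oil s 0.68 [348.2 234.8  19.   38.1] [357.3 254.4 416. ]
mouthpiece s 0.65 [186.6 259.1  21.2  42.3] [196.3 281.  519. ]
landmarks
plate_hole [[array([0.493 , 0.2041, 0.0227])]]
ring [[array([ 0.38  ,  0.1159, -0.0025]), array([ 0.3191,  0.0976, -0.0003]), array([0.3897, 0.1039, 0.2041])], [array([0.4288, 0.1748, 0.0259]), array([0.3701, 0.1672, 0.0496]), array([0.4301, 0.1546, 0.219 ])]]
plate mask rect
((427.0513610839844, 244.6056365966797), (34.2098274230957, 98.00482940673828), 89.2838363647461)
((426.6158447265625, 244.4443359375), (33.24779510498047, 96.9780502319336), 88.78113555908203)
```

View pics/topz.png

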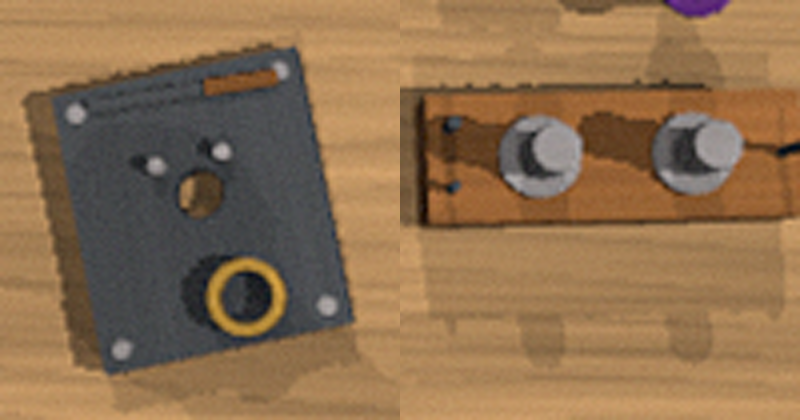

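The zoom shows the hole at (255,253.5), the ring top at (266.5,279.3), and corner screws at (224,233), (275,222.5), (286.8,281.3) and (235.3,292.3). The mandrel shoulders are at (410.3,243.8) and (449.3,243), and the grip tops at (414,242) and (454.8,241.3).

```bash
cat >> h.py <<'E'
def go(o,pos,yaw):
    """scaled numbers from present pose to TCP pos, tool down, tool y at world angle yaw (half-turn free)"""
    R0=R.from_rotvec(o["orientation"])
    best=None
    for k in (0,np.pi):
        y=np.array([-np.sin(yaw+k),np.cos(yaw+k),0]);z=np.array([0,0,-1.]);x=np.cross(y,z)
        rv=(R0.inv()*R.from_matrix(np.c_[x,y,z])).as_rotvec()
        if best is None or np.linalg.norm(rv)<np.linalg.norm(best): best=rv
    s=R0.inv().apply(np.array(pos)-o["tcp_pos"])
    return np.round(np.r_[s/.25,best/(np.pi/2)],3).tolist()
E
python3 - <<'E'
from bench import r
from h import *
np.set_printoptions(precision=4,suppress=True)
t=r.grab_frame("top");s=r.grab_frame("side")
sc=np.array([atz(t,p,.025)[:2] for p in [(224,233.25),(275,222.5),(286.75,281.25),(235.25,292.25)]])
cr=np.array([atz(t,p,.025)[:2] for p in [(218,229.5),(279.25,216.75),(293.25,285),(232,298.25)]])
for c in (sc,cr):
    v=(c[0]-c[3]+c[1]-c[2])/2;w=(c[0]-c[1]+c[3]-c[2])/2
    print("plate c",c.mean(0),"yaw",np.degrees([np.arctan2(v[1],v[0]),np.arctan2(-w[0],w[1])]),np.linalg.norm(v),np.linalg.norm(w))
print("hole",atz(t,(255,253.5),.025),"ring",atz(t,(266.5,279.25),.045))
for a in [(410.25,243.75),(449.25,243)]: print("sh",atz(t,a,.066))
for a in [(414,242),(454.75,241.25)]: print("grip",atz(t,a,.121))
# triangulate via side shoulders/landmarks
for p,q in [((410.25,243.75),(360.8,205)),((449.25,243),(370.8,188))]: print(tri([t,s],[p,q]))
print("ring tri",tri([t,s],[(266.5,279.25),(362.9,304)]))
for d in r.landmark_of(s,"mandrel_a"): print(d)
im=s["pixels"][:,:,::-1]
cv2.imwrite("pics/sidez.png",cv2.resize(im[150:350,270:450],(720,600) and None,fx=3,fy=3,interpolation=cv2.INTER_CUBIC))
E
```

```text
plate c [0.4825 0.2019] yaw [12.7422 13.0252] 0.1439094237992349 0.12458428494389438
plate c [0.4825 0.201 ] yaw [13.2322 13.0263] 0.16774064795041718 0.14890430250047668
hole [0.4912 0.2028 0.025 ] ring [0.4299 0.1714 0.045 ]
sh [ 0.5173 -0.1623  0.066 ]
sh [ 0.5206 -0.2534  0.066 ]
grip [ 0.5162 -0.1609  0.121 ]
grip [ 0.5195 -0.2517  0.121 ]
[ 0.5185 -0.1621  0.0657]
[ 0.5195 -0.2534  0.0669]
ring tri [0.4308 0.1712 0.0486]
{'point': [328.2, 208.5], 'conf': 0.64}
```

View pics/sidez.png

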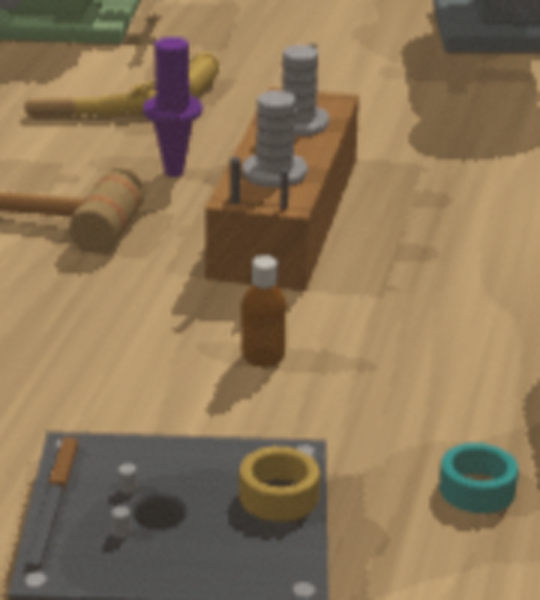

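Run:
```python
from bench import r
from h import *
o=r.get_obs()
print(go(o,(.430,.1714,.20),np.radians(13)),go(o,(.430,.1714,.20),0))
```

```text
[-1.51, -1.629, 0.03, 0.0, -0.0, -0.296] [-1.51, -1.629, 0.03, 0.0, -0.0, -0.151]
```

>>> apply_moves(
  rows=[
    [-0.16,-0.17,0,0,0,0],
    [-0.32,-0.34,0,0,0,0],
    [-0.48,-0.51,0,0,0,0],
    [-0.64,-0.68,0,0,0,0],
    [-0.755,-0.815,0,0,0,0],
  ],
  claw=1,
)

```text
clock: 3.38
tcp_pos: [0.2959, 0.4112, 0.2078]
orientation: [0.376, 3.119, 0.0]
contact_force: [0.2, 0.3, -1.3]
grip_width: 0.0855
gripper_force: 0.0
```

>>> apply_moves(
  rows=[
    [-0.16,-0.17,0,0,0,-0.06],
    [-0.32,-0.34,0,0,0,-0.12],
    [-0.48,-0.51,0,0,0,-0.18],
    [-0.64,-0.68,0,0,0,-0.24],
    [-0.755,-0.815,0,0,0,-0.296],
  ],
)

```text
clock: 4.0
tcp_pos: [0.431, 0.1687, 0.2079]
orientation: [-0.358, 3.12, 0.0]
contact_force: [-0.5, 0.6, 1.0]
grip_width: 0.0857
gripper_force: 0.0
```

Run:
```python
from bench import r
from h import *
o=r.get_obs();print(o["clock"],o["tcp_pos"],o["contact_force"])
print(go(o,(.430,.1714,.06),np.radians(13)))
```

```text
4.0 [0.43100564 0.16870896 0.20790552] [-0.46139302  0.62321011  1.03685925]
[0.002, 0.011, 0.592, 0.0, 0.001, 0.001]
```

>>> apply_moves(
  rows=[
    [0,0.006,0.2,0,0,0],
    [0,0.006,0.4,0,0,0],
    [0,0.006,0.55,0,0,0],
    [0,0.006,0.66,0,0,0],
    [0,0.006,0.72,0,0,0],
  ],
)

```text
clock: 4.62
tcp_pos: [0.4291, 0.1724, 0.0264]
orientation: [0.356, -3.12, 0.001]
contact_force: [-0.3, 0.3, -0.2]
grip_width: 0.0855
gripper_force: 0.0
```

>>> apply_moves(
  rows=[
    [0,0,0,0,0,0],
    [0,0,0,0,0,0],
    [0,0,0,0,0,0],
    [0,0,0,0,0,0],
    [0,0,0,0,0,0],
  ],
  claw=0.2,
  newtons=20,
)

```text
clock: 5.25
tcp_pos: [0.4297, 0.1727, 0.0278]
orientation: [-0.356, 3.121, 0.001]
contact_force: [0.4, 0.3, 0.0]
grip_width: 0.0169
gripper_force: 0.0
```

Run:
```python
from bench import r
from h import *
f=r.grab_frame("side");o=r.get_obs();print(o["clock"],o["tcp_pos"],o["contact_force"],o["grip_width"],o["gripper_force"])
cv2.imwrite("pics/grip.png",cv2.resize(f["pixels"][200:400,250:450,::-1],None,fx=3,fy=3))
hole=np.array([.4918,.2033]);c=np.cos(np.radians(13));s=np.sin(np.radians(13))
print(go(o,(*(hole-.008*np.array([c,s])),o["tcp_pos"][2]),np.radians(13)))
```

```text
5.3 [0.42967729 0.17262409 0.02773341] [-0.44436259  0.32148617 -0.40896686] 0.017261541165819034 0.0
[-0.238, 0.064, 0.0, 0.0, 0.0, 0.0]
```

View pics/grip.png

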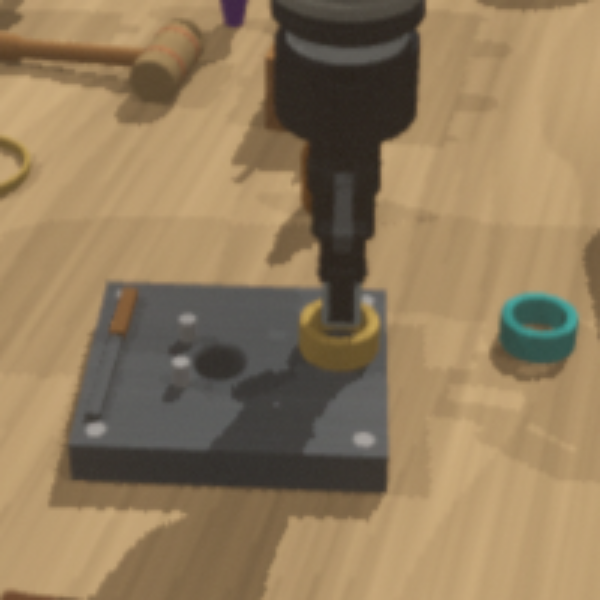

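The fingers closed over the ring and now stand inside its bore at width 17 mm. The ring has not moved. I can drag it from inside: the two finger tips bear on the front wall, which centres it.

>>> apply_moves(
  rows=[
    [-0.05,0.013,0,0,0,0],
    [-0.1,0.026,0,0,0,0],
    [-0.15,0.04,0,0,0,0],
    [-0.19,0.054,0,0,0,0],
    [-0.22,0.064,0,0,0,0],
  ],
)

```text
clock: 5.92
tcp_pos: [0.4802, 0.201, 0.0274]
orientation: [0.356, -3.121, 0.0]
contact_force: [-0.1, 1.1, 0.1]
grip_width: 0.017
gripper_force: 0.0
```

Run:
```python
from bench import r
from h import *
f=r.grab_frame("side");o=r.get_obs();print(o["clock"],o["tcp_pos"],o["contact_force"],o["grip_width"])
for d in r.search_frame(f,"ring"): print(d)
for d in r.landmark_of(f,"ring"): print(d,atz(f,d["point"],.025))
cv2.imwrite("pics/drag.png",cv2.resize(f["pixels"][260:380,250:410,::-1],None,fx=4,fy=4))
print(go(o,(.4918,.2033,o["tcp_pos"][2]),np.radians(13)))
```

```text
5.975 [0.48104141 0.20156881 0.02754567] [ 0.6031058   0.80210137 -0.86986918] 0.01711868967518339
{'rect': [417.3, 297.5, 26.5, 21.3], 'conf': 0.56}
{'rect': [347.5, 300.0, 26.2, 25.8], 'conf': 0.55}
{'point': [429.4, 314.4], 'conf': 0.87} [0.32229449 0.13767169 0.025     ]
{'point': [360.1, 316.6], 'conf': 0.77} [0.43495428 0.17673763 0.025     ]
{'point': [241.3, 257.8], 'conf': 0.22} [0.71420949 0.05659425 0.025     ]
[-0.043, -0.003, 0.0, 0.0, 0.001, 0.0]
```

View pics/drag.png

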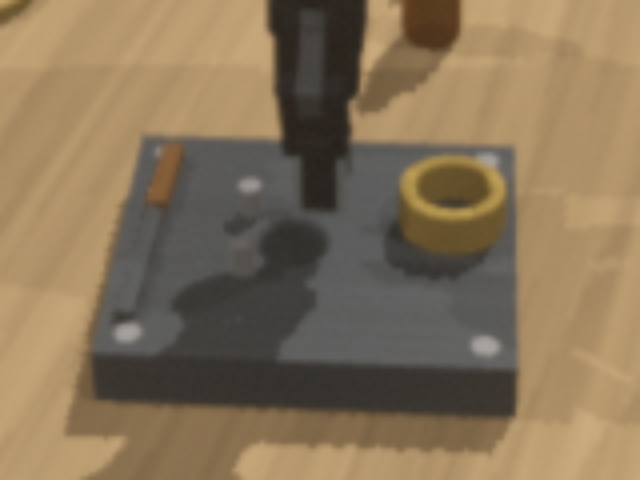

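The tips passed over the ring: it still lies at about (361,311), hardly moved, with the fingertip near (330,312). I'll find out how high the tips really are.

Run:
```python
from bench import r
from h import *
f=r.grab_frame("side");t=r.grab_frame("top");o=r.get_obs();p=o["tcp_pos"]
for z in (.025,.03,.035,.04,.045,.05):print(z,proj(f,[p[0],p[1],z]),proj(f,[p[0]-.004,p[1]+.017,z]))
for d in r.outline_of(t,"ring")+r.outline_of(f,"ring"):
    v,u=np.nonzero(d["pixels"]);print(d["conf"],d["rect"],u.mean(),v.mean(), proj(t,[.43,.1714,.035]),proj(f,[.43,.1714,.035]))
```

```text
0.025 [[331.56189258 320.31656805]] [[330.92024232 326.82044994]]
0.03 [[331.52728907 317.97814327]] [[330.88336147 324.46115488]]
0.035 [[331.49250344 315.62741019]] [[330.84628332 322.08923815]]
0.04 [[331.45753422 313.26427136]] [[330.80900628 319.70459819]]
0.045 [[331.42237997 310.88862833]] [[330.77152874 317.30713235]]
0.05 [[331.38703922 308.50038158]] [[330.73384908 314.89673688]]
0.71 [287.2, 314.9, 19.4, 20.8] 295.9478672985782 324.0047393364929 [[266.96550252 279.288087  ]] [[363.75667826 310.58798284]]
0.46 [263.2, 274.1, 10.2, 13.6] 269.6363636363636 277.8909090909091 [[266.96550252 279.288087  ]] [[363.75667826 310.58798284]]
0.72 [416.7, 298.4, 27.3, 23.2] 428.8057692307692 308.8615384615385 [[266.96550252 279.288087  ]] [[363.75667826 310.58798284]]
0.62 [347.3, 299.4, 28.8, 28.7] 362.291958041958 311.0174825174825 [[266.96550252 279.288087  ]] [[363.75667826 310.58798284]]
0.22 [189.3, 259.4, 18.6, 38.6] 196.4503042596349 280.27789046653146 [[266.96550252 279.288087  ]] [[363.75667826 310.58798284]]
```

>>> apply_moves(
  rows=[
    [0,0,-0.1,0,0,0],
    [0,0,-0.1,0,0,0],
    [0,0,-0.1,0,0,0],
    [0,0,-0.1,0,0,0],
  ],
  claw=0,
)

```text
clock: 6.78
tcp_pos: [0.4789, 0.2002, 0.0519]
orientation: [0.356, -3.12, 0.001]
contact_force: [1.5, 0.4, -0.1]
grip_width: -0.0
gripper_force: 0.0
```

Run:
```python
from bench import r
from h import *
f=r.grab_frame("side");o=r.get_obs();p=o["tcp_pos"];print(p,o["grip_width"],R.from_rotvec(o["orientation"]).as_matrix()[:,2])
im=np.ascontiguousarray(f["pixels"][220:340,250:410,::-1]);im=cv2.resize(im,None,fx=4,fy=4)
for z in (0,.01,.02,.03):
    u=(proj(f,p+[0,0,z])[0]-[250,220])*4;cv2.circle(im,tuple(int(a) for a in u),3,(0,0,255),-1);print(z,u)
cv2.imwrite("pics/shut.png",im)
```

```text
[0.47896368 0.20025361 0.0518685 ] 8.445439002296274e-05 [-1.12250814e-03 -6.15144371e-04 -9.99999181e-01]
0 [325.65325997 350.54562351]
0.01 [325.36852445 331.24747698]
0.02 [325.08073193 311.74214057]
0.03 [324.78983293 292.02625958]
```

View pics/shut.png

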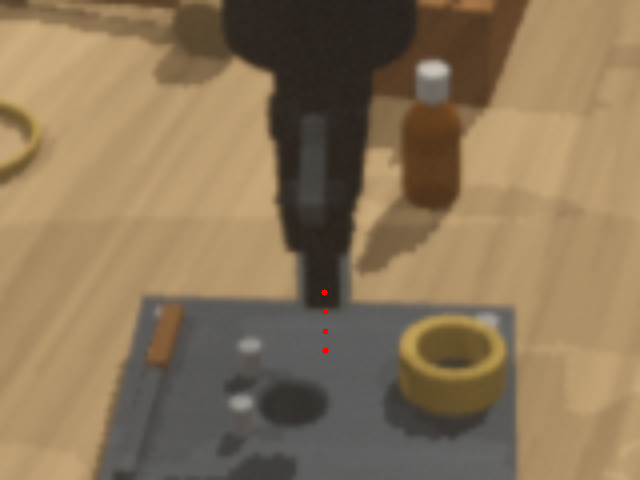

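The tip shows at crop row ~305, about 23 mm above the reported TCP. A touch on a free part of the plate will settle it.

>>> apply_moves(
  rows=[
    [0.088,0.08,0,0,0,0],
    [0.088,0.08,0.06,0,0,0],
    [0.088,0.08,0.1,0,0,0],
    [0.088,0.08,0.1,0,0,0],
  ],
)

```text
clock: 7.32
tcp_pos: [0.4535, 0.214, 0.0264]
orientation: [0.354, -3.12, 0.002]
contact_force: [-0.1, 0.4, -0.1]
grip_width: -0.0
gripper_force: 0.0
```

>>> apply_moves(
  rows=[
    [0,0,0.016,0,0,0],
    [0,0,0.032,0,0,0],
    [0,0,0.032,0,0,0],
  ],
)

```text
clock: 7.7
tcp_pos: [0.4535, 0.2148, 0.0193]
orientation: [0.356, -3.121, 0.0]
contact_force: [0.5, -0.9, -0.5]
grip_width: 0.0
gripper_force: 0.0
```

>>> apply_moves(
  rows=[
    [0,0,0.014,0,0,0],
    [0,0,0.028,0,0,0],
    [0,0,0.028,0,0,0],
  ],
)

```text
clock: 8.07
tcp_pos: [0.4534, 0.2149, 0.0122]
orientation: [0.356, -3.121, 0.0]
contact_force: [0.3, -0.0, 0.2]
grip_width: -0.0001
gripper_force: 0.0
```

>>> apply_moves(
  rows=[
    [0,0,0.008,0,0,0],
    [0,0,0.012,0,0,0],
    [0,0,0.012,0,0,0],
  ],
)

```text
clock: 8.45
tcp_pos: [0.4535, 0.215, 0.0094]
orientation: [0.356, -3.121, 0.0]
contact_force: [-0.1, -1.0, -0.3]
grip_width: 0.0003
gripper_force: 0.0
```

>>> apply_moves(
  rows=[
    [0,0,0.008,0,0,0],
    [0,0,0.012,0,0,0],
    [0,0,0.012,0,0,0],
  ],
)

```text
clock: 8.82
tcp_pos: [0.4535, 0.215, 0.0064]
orientation: [0.356, -3.121, 0.0]
contact_force: [-0.2, 0.1, -0.9]
grip_width: -0.0
gripper_force: 0.0
```

>>> apply_moves(
  rows=[
    [0,0,0.006,0,0,0],
    [0,0,0.008,0,0,0],
    [0,0,0.008,0,0,0],
  ],
)

```text
clock: 9.2
tcp_pos: [0.4535, 0.215, 0.0045]
orientation: [0.356, -3.121, 0.0]
contact_force: [-0.3, 0.5, 0.0]
grip_width: 0.0004
gripper_force: 0.0
```

>>> apply_moves(
  rows=[
    [0,0,0.006,0,0,0],
    [0,0,0.008,0,0,0],
    [0,0,0.008,0,0,0],
  ],
)

```text
clock: 9.57
tcp_pos: [0.4535, 0.215, 0.0024]
orientation: [0.356, -3.121, 0.0]
contact_force: [-0.2, -0.1, 0.1]
grip_width: 0.0002
gripper_force: 0.0
```

Run:
```python
from bench import r
from h import *
o=r.get_obs();print(go(o,(.4315,.1725,.055),np.radians(13)))
```

```text
[0.124, -0.146, -0.21, -0.0, -0.0, 0.0]
```

>>> apply_moves(
  rows=[
    [0,0,-0.21,0,0,0],
    [0.06,-0.07,-0.21,0,0,0],
    [0.124,-0.146,-0.21,0,0,0],
    [0.124,-0.146,-0.21,0,0,0],
    [0.124,-0.146,-0.21,0,0,0],
  ],
  claw=1,
)

```text
clock: 10.2
tcp_pos: [0.4322, 0.1733, 0.0552]
orientation: [-0.356, 3.12, 0.001]
contact_force: [0.1, 0.2, 0.3]
grip_width: 0.085
gripper_force: 0.0
```

>>> apply_moves(
  rows=[
    [0,0,0.08,0,0,0],
    [0,0,0.15,0,0,0],
    [0,0,0.204,0,0,0],
    [0,0,0.204,0,0,0],
  ],
)

```text
clock: 10.7
tcp_pos: [0.4312, 0.1727, 0.0031]
orientation: [0.357, -3.12, 0.001]
contact_force: [-0.7, -0.1, -0.0]
grip_width: 0.0856
gripper_force: 0.0
```

>>> apply_moves(
  rows=[
    [0,0,0,0,0,0],
    [0,0,0,0,0,0],
    [0,0,0,0,0,0],
    [0,0,0,0,0,0],
    [0,0,0,0,0,0],
  ],
  claw=0.2,
  newtons=20,
)

```text
clock: 11.32
tcp_pos: [0.432, 0.1728, 0.0046]
orientation: [-0.356, 3.12, 0.001]
contact_force: [-1.2, -0.7, 5.8]
grip_width: 0.0447
gripper_force: 20.4
```

>>> apply_moves(
  rows=[
    [-0.05,0.015,0,0,0,0],
    [-0.1,0.03,0,0,0,0],
    [-0.15,0.045,0,0,0,0],
    [-0.2,0.06,0,0,0,0],
    [-0.228,0.066,0,0,0,0],
  ],
)

```text
clock: 11.95
tcp_pos: [0.4826, 0.2009, 0.0044]
orientation: [0.355, -3.119, 0.001]
contact_force: [-7.5, -3.4, 13.6]
grip_width: 0.0454
gripper_force: 21.2
```

Run:
```python
from bench import r
from h import *
f=r.grab_frame("side");o=r.get_obs();print(o["clock"],o["tcp_pos"],o["contact_force"],o["grip_width"],o["gripper_force"])
cv2.imwrite("pics/slid.png",cv2.resize(f["pixels"][260:380,250:410,::-1],None,fx=4,fy=4))
print(go(o,(.4918,.2033,o["tcp_pos"][2]),np.radians(13)))
```

```text
12.0 [0.48349696 0.20137264 0.0045241 ] [-2.18752546 -1.0924268   5.07126271] 0.04531974232632529 20.433778615552
[-0.034, 0.0, -0.0, -0.0, -0.001, 0.0]
```

View pics/slid.png

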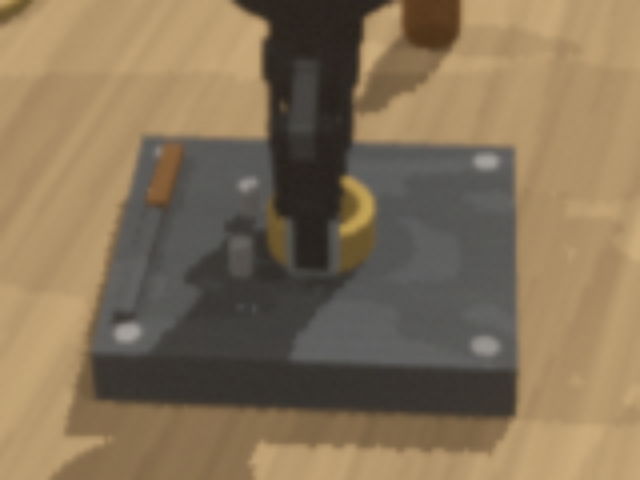

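>>> apply_moves(
  rows=[
    [0,0,0,0,0,0],
    [0,0,0,0,0,0],
    [0,0,-0.12,0,0,0],
    [0,0,-0.22,0,0,0],
    [0.09,0,-0.22,0,0,0],
  ],
  claw=1,
)

```text
clock: 12.62
tcp_pos: [0.4641, 0.1974, 0.061]
orientation: [-0.354, 3.116, 0.003]
contact_force: [-0.6, -0.0, -0.9]
grip_width: 0.0858
gripper_force: 0.0
```

>>> apply_moves(
  rows=[
    [0.082,0,0,0,0,0],
    [0.082,0,0,0,0,0],
    [0.082,0,0.06,0,0,0],
    [0.082,0,0.14,0,0,0],
    [0.082,0,0.212,0,0,0],
  ],
  claw=0,
)

```text
clock: 13.25
tcp_pos: [0.4422, 0.1919, 0.0044]
orientation: [-0.356, 3.121, -0.0]
contact_force: [0.2, 0.1, 0.4]
grip_width: -0.0001
gripper_force: 0.0
```

Run:
```python
from bench import r
from h import *
o=r.get_obs();print(o["clock"],o["tcp_pos"],o["contact_force"],o["grip_width"])
c,s=np.cos(np.radians(13)),np.sin(np.radians(13))
print(go(o,(.4918-.034*c,.2033-.034*s,o["tcp_pos"][2]),np.radians(13)))
t=r.grab_frame("top");h=r.grab_frame("side")
for f in (t,h):
  for d in r.outline_of(f,"ring"):
    v,u=np.nonzero(d["pixels"]);print(d["conf"],d["rect"],u.mean(),v.mean(), atz(f,(u.mean(),v.mean()),.04))
```

```text
13.25 [0.44222978 0.19185372 0.00441656] [0.21340029 0.08672976 0.42688795] -9.55606202010435e-05
[-0.067, 0.0, 0.0, -0.0, 0.0, 0.0]
0.45 [288.9, 316.7, 19.3, 18.4] 295.8590604026846 324.18120805369125 [0.32666954 0.10065375 0.04      ]
0.9 [418.2, 296.2, 23.0, 24.9] 429.0019417475728 308.46990291262136 [0.32357974 0.14128581 0.04      ]
0.75 [313.6, 304.6, 29.0, 24.6] 328.87737478411054 315.0846286701209 [0.48178308 0.20617318 0.04      ]
```

>>> apply_moves(
  rows=[
    [-0.02,0,0,0,0,0],
    [-0.035,0,0,0,0,0],
    [-0.045,0,0,0,0,0],
    [-0.055,0,0,0,0,0],
    [-0.055,0,0,0,0,0],
  ],
)

```text
clock: 14.08
tcp_pos: [0.4553, 0.195, 0.0061]
orientation: [-0.356, 3.121, 0.0]
contact_force: [-0.4, -0.5, -0.2]
grip_width: -0.0002
gripper_force: 0.0
```

>>> apply_moves(
  rows=[
    [-0.006,0,0,0,0,0],
    [-0.012,0,0,0,0,0],
    [-0.012,0,0,0,0,0],
  ],
)

```text
clock: 14.45
tcp_pos: [0.4581, 0.1955, 0.006]
orientation: [-0.356, 3.121, 0.0]
contact_force: [-1.0, -1.1, -0.2]
grip_width: -0.0
gripper_force: 0.1
```

>>> apply_moves(
  rows=[
    [-0.006,0,0,0,0,0],
    [-0.01,0,0,0,0,0],
    [-0.01,0,0,0,0,0],
  ],
)

```text
clock: 14.82
tcp_pos: [0.4585, 0.1956, 0.0056]
orientation: [0.356, -3.118, 0.001]
contact_force: [-5.9, -0.5, 3.9]
grip_width: 0.0001
gripper_force: 2.8
```

The ring met the pins where expected, and the push stalled at 6 N. Backing off, then checking.

>>> apply_moves(
  rows=[
    [0.06,0,0,0,0,0],
    [0.06,0,-0.12,0,0,0],
    [0.06,0,-0.36,0,0,0],
    [0.06,0,-0.58,0,0,0],
  ],
  claw=0.6,
)

```text
clock: 15.32
tcp_pos: [0.4453, 0.1925, 0.1526]
orientation: [-0.356, 3.121, 0.0]
contact_force: [1.1, 0.6, 0.5]
grip_width: 0.0515
gripper_force: 0.0
```

Run:
```python
from bench import r
from h import *
o=r.get_obs();print(o["clock"],o["tcp_pos"],o["contact_force"],o["grip_width"])
h=r.grab_frame("side");t=r.grab_frame("top")
for d in r.outline_of(h,"ring"):
    v,u=np.nonzero(d["pixels"]);print(d["conf"],d["rect"],u.mean(),v.mean(), atz(h,(u.mean(),v.mean()),.038)) 
print("expect",proj(h,[[.4918,.2033,.035],[.43,.1714,.035]]))
cv2.imwrite("pics/snug.png",np.hstack([cv2.resize(h["pixels"][270:360,270:370,::-1],None,fx=4,fy=4),cv2.resize(t["pixels"][205:295,205:305,::-1],None,fx=4,fy=4)]))
print(go(o,(.517,-.1615,o["tcp_pos"][2]),np.radians(-45)), go(o,(.517,-.1615,o["tcp_pos"][2]),np.radians(13)))
```

```text
15.325 [0.4452957  0.19248726 0.15262834] [1.12155276 0.59038955 0.52511938] 0.05147584353001935
0.82 [308.4, 304.5, 28.7, 23.6] 323.01691729323306 314.9266917293233 [0.49220938 0.20604967 0.038     ]
expect [[323.76949283 315.42205822]
 [363.75667826 310.58798284]]
[0.039, -1.444, -0.0, 0.0, 0.0, 0.645] [0.039, -1.444, -0.0, 0.0, 0.0, 0.0]
```

View pics/snug.png

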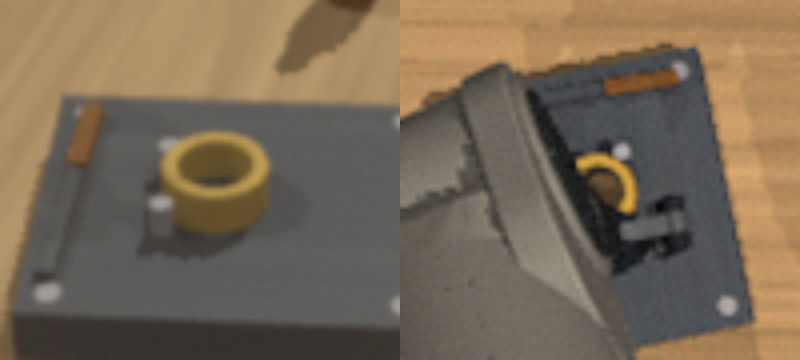

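The ring sits snug against both pins (side crop, ring ~(215,180), pins at (168,150) and (160,215)). Next, mandrel 1.

>>> apply_moves(
  rows=[
    [0.004,-0.15,0,0,0,0],
    [0.008,-0.3,0,0,0,0],
    [0.012,-0.45,0,0,0,0],
    [0.016,-0.6,0,0,0,0],
    [0.02,-0.722,0,0,0,0],
  ],
)

```text
clock: 16.1
tcp_pos: [0.4805, 0.0139, 0.1497]
orientation: [0.354, -3.12, 0.001]
contact_force: [0.7, -0.6, 0.2]
grip_width: 0.0511
gripper_force: 0.0
```

>>> apply_moves(
  rows=[
    [0.004,-0.15,0,0,0,0.11],
    [0.008,-0.3,0,0,0,0.22],
    [0.012,-0.45,0,0,0,0.34],
    [0.016,-0.6,0,0,0,0.46],
    [0.02,-0.722,0,0,0,0.58],
  ],
)

```text
clock: 16.73
tcp_pos: [0.5162, -0.1627, 0.1496]
orientation: [-1.059, -2.956, 0.002]
contact_force: [0.1, 0.3, -0.4]
grip_width: 0.0512
gripper_force: 0.0
```

Run:
```python
from bench import r
from h import *
o=r.get_obs();print(o["clock"],o["tcp_pos"],o["contact_force"],o["grip_width"])
print(go(o,(.517,-.1615,.055),np.radians(-40)))
```

```text
16.725 [ 0.51622349 -0.16272758  0.14964743] [ 0.12982195  0.34363147 -0.39959177] 0.0511924712137475
[0.0, 0.006, 0.379, -0.001, -0.001, 0.006]
```

Descend, grip at 40 N, then lift 85 mm slowly.

>>> apply_moves(
  rows=[
    [0,0.004,0.12,0,0,0],
    [0,0.004,0.24,0,0,0],
    [0,0.004,0.33,0,0,0],
    [0,0.004,0.38,0,0,0],
    [0,0.004,0.38,0,0,0],
  ],
)

```text
clock: 17.35
tcp_pos: [0.5167, -0.1604, 0.0549]
orientation: [-1.049, -2.959, 0.001]
contact_force: [-0.5, 0.3, 0.9]
grip_width: 0.0512
gripper_force: 0.0
```

>>> apply_moves(
  rows=[
    [0,0,0,0,0,0],
    [0,0,0,0,0,0],
    [0,0,0,0,0,0],
    [0,0,0,0,0,0],
  ],
  claw=0,
  newtons=40,
)

```text
clock: 17.85
tcp_pos: [0.5184, -0.1608, 0.0568]
orientation: [1.049, 2.96, 0.001]
contact_force: [-1.9, -0.1, 6.7]
grip_width: 0.027
gripper_force: 39.8
```

Run:
```python
from bench import r
from h import *
for i in range(3):
    h=r.grab_frame("side");o=r.get_obs();print(o["clock"],o["tcp_pos"],o["contact_force"],o["grip_width"],o["gripper_force"])
```

```text
17.9 [ 0.51842476 -0.16084408  0.05679602] [-1.26505034  0.42213892  6.87581893] 0.026976946431336985 39.76525068283081
17.95 [ 0.51842618 -0.16080837  0.05678535] [-0.75966878 -0.43679295  6.36251935] 0.027151569246809754 39.76837635040283
18.0 [ 0.51843993 -0.16082346  0.05681313] [-0.55500137 -0.798224    6.54248344] 0.027152899215766475 39.76966381072998
```

>>> apply_moves(
  rows=[
    [0,0,-0.05,0,0,0],
    [0,0,-0.1,0,0,0],
    [0,0,-0.16,0,0,0],
    [0,0,-0.22,0,0,0],
    [0,0,-0.28,0,0,0],
  ],
)

```text
clock: 18.62
tcp_pos: [0.5179, -0.1605, 0.1272]
orientation: [1.049, 2.961, 0.0]
contact_force: [-0.7, -0.1, -3.0]
grip_width: 0.0271
gripper_force: 39.6
```

>>> apply_moves(
  rows=[
    [0,0,-0.05,0,0,0],
    [0,0,-0.06,0,0,0],
    [0,0,-0.06,0,0,0],
    [0,0,-0.06,0,0,0],
    [0,0,-0.06,0,0,0],
  ],
)

```text
clock: 19.25
tcp_pos: [0.5175, -0.1605, 0.1405]
orientation: [-1.049, -2.96, 0.0]
contact_force: [-0.7, -0.2, -2.2]
grip_width: 0.0273
gripper_force: 39.8
```

Run:
```python
from bench import r
from h import *
F=[]
for i in range(6):
    h=r.grab_frame("side");o=r.get_obs();F.append(o["contact_force"])
print(o["clock"],o["tcp_pos"],np.array(F)[:,2],o["grip_width"],o["gripper_force"])
```

```text
19.55 [ 0.51781576 -0.16053659  0.14091609] [-3.09734921 -3.09170595 -1.27381451 -2.43826005 -3.36492008 -3.20778807] 0.026704852203967514 39.76583540439606
```

Load is 2.8 N, so this is the lighter one and step 2 should be met. Setting it back.

>>> apply_moves(
  rows=[
    [0.0,0,0.06,0,0,0],
    [0,0,0.12,0,0,0],
    [0,0,0.18,0,0,0],
    [0,0,0.24,0,0,0],
    [0,0,0.29,0,0,0],
  ],
)

```text
clock: 20.18
tcp_pos: [0.5175, -0.1605, 0.0672]
orientation: [-1.049, -2.96, 0.0]
contact_force: [0.2, -0.4, -3.0]
grip_width: 0.0272
gripper_force: 39.8
```

>>> apply_moves(
  rows=[
    [0,0,0.02,0,0,0],
    [0,0,0.036,0,0,0],
    [0,0,0.046,0,0,0],
    [0,0,0.046,0,0,0],
  ],
)

```text
clock: 20.68
tcp_pos: [0.5181, -0.1606, 0.0572]
orientation: [1.049, 2.961, 0.0]
contact_force: [0.2, -1.1, -2.8]
grip_width: 0.0271
gripper_force: 39.9
```

>>> apply_moves(
  rows=[
    [0,0,0.006,0,0,0],
    [0,0,0.008,0,0,0],
    [0,0,0.008,0,0,0],
  ],
)

```text
clock: 21.05
tcp_pos: [0.5182, -0.1606, 0.0567]
orientation: [1.049, 2.96, 0.002]
contact_force: [-5.7, 2.0, 14.3]
grip_width: 0.0275
gripper_force: 41.5
```

>>> apply_moves(
  rows=[
    [0,0,0,0,0,0],
    [0,0,0,0,0,0],
    [0,0,0,0,0,0],
  ],
  claw=0.6,
)

```text
clock: 21.42
tcp_pos: [0.518, -0.1605, 0.055]
orientation: [1.049, 2.961, 0.0]
contact_force: [0.1, 0.2, -0.3]
grip_width: 0.0514
gripper_force: 0.0
```

>>> apply_moves(
  rows=[
    [0,0,-0.1,0,0,0],
    [0,0,-0.3,0,0,0],
    [0,0,-0.42,0,0,0],
  ],
)

```text
clock: 21.8
tcp_pos: [0.5184, -0.161, 0.1619]
orientation: [1.049, 2.959, 0.0]
contact_force: [0.8, -0.0, -0.3]
grip_width: 0.0512
gripper_force: 0.0
```

Run:
```python
from bench import r
from h import *
o=r.get_obs();print(o["clock"],o["tcp_pos"],o["contact_force"],o["grip_width"])
print(go(o,(.520,-.2525,o["tcp_pos"][2]),np.radians(-40)))
```

```text
21.8 [ 0.51844535 -0.16098205  0.16189812] [ 0.80936303 -0.04904902 -0.30203939] 0.05124859976276535
[-0.235, -0.28, 0.0, 0.0, 0.001, 0.011]
```

>>> apply_moves(
  rows=[
    [-0.1,-0.12,0,0,0,0],
    [-0.2,-0.24,0,0,0,0],
    [-0.235,-0.279,0,0,0,0],
    [-0.235,-0.279,0,0,0,0],
  ],
)

```text
clock: 22.3
tcp_pos: [0.5193, -0.2522, 0.1597]
orientation: [-1.051, -2.96, 0.0]
contact_force: [0.9, 0.4, -0.4]
grip_width: 0.0513
gripper_force: 0.0
```

>>> apply_moves(
  rows=[
    [0,0,0.13,0,0,0],
    [0,0,0.26,0,0,0],
    [0,0,0.37,0,0,0],
    [0,0,0.428,0,0,0],
    [0,0,0.428,0,0,0],
  ],
)

```text
clock: 22.92
tcp_pos: [0.5193, -0.2505, 0.0523]
orientation: [-1.047, -2.96, -0.001]
contact_force: [0.4, 0.3, -0.6]
grip_width: 0.051
gripper_force: 0.0
```

>>> apply_moves(
  rows=[
    [0,0,0,0,0,0],
    [0,0,0,0,0,0],
    [0,0,0,0,0,0],
    [0,0,0,0,0,0],
  ],
  claw=0,
  newtons=60,
)

```text
clock: 23.42
tcp_pos: [0.5206, -0.2518, 0.0542]
orientation: [1.048, 2.959, 0.001]
contact_force: [-0.7, 1.3, 7.0]
grip_width: 0.0269
gripper_force: 58.7
```

Run:
```python
from bench import r
from h import *
h=r.grab_frame("side");o=r.get_obs();print(o["clock"],o["tcp_pos"],o["contact_force"],o["grip_width"],o["gripper_force"])
cv2.imwrite("pics/m2.png",cv2.resize(h["pixels"][140:260,300:420,::-1],None,fx=4,fy=4))
```

```text
23.475 [ 0.52051683 -0.25181504  0.0542312 ] [-0.44221371  2.0141598   6.09831418] 0.026366352793661257 58.7456488609314
```

View pics/m2.png

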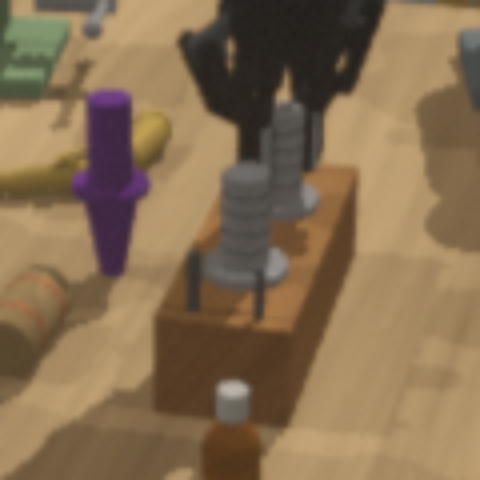

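Mandrel 1 stands seated at crop (245,225), and the fingers straddle mandrel 2 at (288,150). Lifting it.

>>> apply_moves(
  rows=[
    [0,0,-0.05,0,0,0],
    [0,0,-0.1,0,0,0],
    [0,0,-0.16,0,0,0],
    [0,0,-0.22,0,0,0],
    [0,0,-0.28,0,0,0],
  ],
)

```text
clock: 24.1
tcp_pos: [0.5196, -0.2517, 0.1242]
orientation: [1.049, 2.961, 0.0]
contact_force: [0.5, -0.4, -5.7]
grip_width: 0.0268
gripper_force: 59.7
```

>>> apply_moves(
  rows=[
    [0,0,-0.05,0,0,0],
    [0,0,-0.06,0,0,0],
    [0,0,-0.06,0,0,0],
    [0,0,-0.06,0,0,0],
    [0,0,-0.06,0,0,0],
  ],
)

```text
clock: 24.72
tcp_pos: [0.5193, -0.2516, 0.1375]
orientation: [-1.049, -2.96, 0.0]
contact_force: [0.2, 0.7, -6.1]
grip_width: 0.0268
gripper_force: 59.9
```

>>> apply_moves(
  rows=[
    [0,0,-0.06,0,0,0],
    [0,0,-0.13,0,0,0],
    [0,0,-0.2,0,0,0],
    [0,0,-0.27,0,0,0],
    [0,0,-0.3,0,0,0],
  ],
)

```text
clock: 25.35
tcp_pos: [0.5202, -0.2521, 0.2148]
orientation: [1.048, 2.959, 0.001]
contact_force: [-0.5, 0.5, -6.9]
grip_width: 0.0268
gripper_force: 59.9
```

Run:
```python
from bench import r
from h import *
o=r.get_obs();print(o["clock"],o["tcp_pos"],o["contact_force"],o["grip_width"],o["gripper_force"])
print(go(o,(.4918,.2033,o["tcp_pos"][2]),np.radians(-40)))
print(go(o,(.4918,.2033,o["tcp_pos"][2]),np.radians(0)))
```

```text
25.35 [ 0.52022055 -0.25207896  0.21479214] [-0.49290169  0.47042    -6.93184413] 0.02681587146056349 59.87150251865387
[1.235, 1.344, -0.001, 0.001, 0.001, 0.011]
[1.235, 1.344, -0.001, 0.0, 0.002, -0.434]
```

>>> apply_moves(
  rows=[
    [0.06,0.065,0,0,0,0],
    [0.15,0.16,0,0,0,0],
    [0.24,0.26,0,0,0,0],
    [0.33,0.36,0,0,0,0],
    [0.42,0.457,0,0,0,0],
  ],
)

```text
clock: 25.98
tcp_pos: [0.5096, -0.0957, 0.2131]
orientation: [-1.049, -2.961, -0.0]
contact_force: [-0.3, -0.4, -5.6]
grip_width: 0.0267
gripper_force: 59.9
```

>>> apply_moves(
  rows=[
    [0.09,0.098,0,0,0,0],
    [0.18,0.196,0,0,0,0],
    [0.27,0.294,0,0,0,0],
    [0.36,0.392,0,0,0,0],
    [0.45,0.49,0,0,0,0],
  ],
)

```text
clock: 26.6
tcp_pos: [0.4993, 0.0701, 0.2131]
orientation: [-1.049, -2.961, -0.0]
contact_force: [1.1, -0.0, -6.9]
grip_width: 0.0266
gripper_force: 59.9
```

>>> apply_moves(
  rows=[
    [0.09,0.098,0,0,0,0],
    [0.18,0.196,0,0,0,0],
    [0.26,0.283,0,0,0,0],
    [0.33,0.359,0,0,0,0],
    [0.365,0.397,0,0,0,0],
  ],
)

```text
clock: 27.22
tcp_pos: [0.4908, 0.2052, 0.2129]
orientation: [-1.046, -2.962, 0.0]
contact_force: [0.9, -1.3, -6.4]
grip_width: 0.027
gripper_force: 59.9
```

Run:
```python
from bench import r
from h import *
h=r.grab_frame("side");o=r.get_obs();print(o["clock"],o["tcp_pos"],o["contact_force"],o["grip_width"],o["gripper_force"])
print(go(o,(.4918,.2033,.105),np.radians(-40)))
```

```text
27.275 [0.49071662 0.20651507 0.2129057 ] [ 0.45758557  1.87527948 -6.07762629] 0.026268257638410075 59.91103112697601
[-0.012, -0.007, 0.432, 0.0, -0.0, 0.013]
```

>>> apply_moves(
  rows=[
    [-0.008,-0.008,0.1,0,0,0],
    [-0.008,-0.008,0.22,0,0,0],
    [-0.008,-0.008,0.34,0,0,0],
    [-0.008,-0.008,0.43,0,0,0],
    [-0.008,-0.008,0.45,0,0,0],
  ],
)

```text
clock: 27.9
tcp_pos: [0.4907, 0.1993, 0.0993]
orientation: [-1.05, -2.959, 0.004]
contact_force: [0.4, -0.2, -6.3]
grip_width: 0.0268
gripper_force: 59.9
```

>>> apply_moves(
  rows=[
    [0,0,0,0,0,0],
    [0,0,0,0,0,0],
    [0,0,0,0,0,0],
  ],
)

```text
clock: 28.28
tcp_pos: [0.4921, 0.2012, 0.1013]
orientation: [1.049, 2.96, 0.002]
contact_force: [0.0, -0.5, -5.5]
grip_width: 0.0272
gripper_force: 59.9
```

Run:
```python
from bench import r
from h import *
h=r.grab_frame("side");o=r.get_obs();p=o["tcp_pos"];print(o["clock"],p,o["contact_force"])
print(go(o,(.4918,.2033,.087),np.radians(-40)))
for n in ("mandrel_a","ring"):
  for d in r.outline_of(h,n)[:4]:
    m=d["pixels"];v,u=np.nonzero(m);print(n,round(d["conf"],2),d["rect"],u.mean().round(1),v.mean().round(1),[(int(y),int(u[v==y].min()),int(u[v==y].max())) for y in np.unique(v)[::4]])
  for d in r.landmark_of(h,n)[:4]: print(d)
print("nose exp",proj(h,[p[0],p[1],p[2]-.049]),"shoulder",proj(h,[p[0],p[1],p[2]+.009]),"ring",proj(h,[.4918,.2033,.035]))
```

```text
28.325 [0.49195239 0.20114227 0.10121711] [ 0.31783426 -0.86621457 -5.98903421]
[0.006, 0.006, 0.057, 0.001, 0.0, 0.011]
mandrel_a 0.55 [354.9, 178.7, 17.4, 32.2] 361.8 195.7 [(180, 358, 363), (184, 354, 367), (188, 355, 367), (192, 355, 367), (196, 356, 367), (200, 355, 367), (204, 354, 371), (208, 359, 371)]
mandrel_a 0.55 [307.5, 243.4, 29.4, 68.3] 323.4 276.8 [(243, 321, 324), (247, 319, 330), (251, 319, 330), (255, 319, 330), (259, 320, 330), (263, 319, 330), (267, 319, 330), (271, 319, 333), (275, 309, 336), (279, 308, 336), (283, 310, 333), (287, 314, 331), (291, 315, 330), (295, 316, 330), (299, 317, 329), (303, 318, 328), (307, 320, 326)]
{'point': [324.0, 306.1], 'conf': 0.94}
ring 0.92 [418.3, 298.2, 23.2, 21.9] 428.9 308.5 [(297, 425, 431), (301, 418, 439), (305, 417, 442), (309, 416, 441), (313, 417, 441), (317, 420, 439)]
ring 0.78 [307.5, 304.3, 29.4, 25.5] 323.7 316.3 [(304, 330, 330), (308, 312, 335), (312, 310, 336), (316, 310, 336), (320, 312, 336), (324, 314, 334)]
ring 0.19 [345.0, 167.8, 42.5, 76.1] 371.1 211.1 [(169, 373, 373), (173, 372, 374), (177, 372, 374), (181, 366, 387), (185, 368, 388), (189, 368, 388), (193, 352, 388), (197, 350, 388), (201, 349, 388), (205, 372, 387), (209, 364, 385), (213, 360, 384), (217, 358, 382), (221, 357, 381), (225, 355, 379), (229, 354, 378), (233, 352, 376), (237, 350, 375), (241, 348, 373), (245, 364, 371)]
{'point': [319.0, 319.2], 'conf': 0.92}
{'point': [429.4, 310.9], 'conf': 0.65}
nose exp [[323.87646987 306.47940236]] shoulder [[323.21517282 277.80997433]] ring [[323.76949283 315.42205822]]
```

>>> apply_moves(
  rows=[
    [0.003,0.003,0.01,0,0,0],
    [0.006,0.006,0.025,0,0,0],
    [0.006,0.006,0.04,0,0,0],
    [0.006,0.006,0.052,0,0,0],
    [0.006,0.006,0.058,0,0,0],
  ],
)

```text
clock: 29.15
tcp_pos: [0.4912, 0.2029, 0.0857]
orientation: [-1.049, -2.961, 0.001]
contact_force: [0.1, 0.2, -5.8]
grip_width: 0.0266
gripper_force: 59.9
```

>>> apply_moves(
  rows=[
    [0,0,0,0,0,0],
    [0,0,0,0,0,0],
    [0,0,0,0,0,0],
    [0,0,0,0,0,0],
    [0,0,0,0,0,0],
  ],
)

```text
clock: 29.78
tcp_pos: [0.4913, 0.203, 0.086]
orientation: [1.049, 2.961, 0.0]
contact_force: [0.1, 0.5, -6.2]
grip_width: 0.0266
gripper_force: 59.9
```

Run:
```python
from bench import r
from h import *
h=r.grab_frame("side");o=r.get_obs();p=o["tcp_pos"];print(o["clock"],p,o["contact_force"],np.abs(o["qvel"]).max())
for n in ("mandrel_a","ring"):
  for d in r.outline_of(h,n)[:3]:
    v,u=np.nonzero(d["pixels"]);print(n,round(d["conf"],2),d["rect"],u.mean().round(1),v.mean().round(1))
  for d in r.landmark_of(h,n)[:3]: print(d)
print("nose exp",proj(h,[p[0],p[1],p[2]-.049]),R.from_rotvec(o["orientation"]).as_matrix()[:,2])
```

```text
29.825 [0.49128013 0.20304315 0.08600755] [ 0.33675745 -0.54178078 -5.8404458 ] 0.0010686738743961126
mandrel_a 0.67 [309.9, 252.7, 27.3, 65.1] 323.6 284.9
mandrel_a 0.62 [349.4, 181.4, 19.3, 28.7] 360.4 197.2
{'point': [322.4, 313.9], 'conf': 0.86}
ring 0.97 [415.5, 299.5, 28.5, 20.9] 428.6 308.8
ring 0.73 [308.6, 303.8, 28.6, 25.5] 323.3 317.2
ring 0.67 [222.7, 245.6, 37.9, 20.2] 240.6 253.7
{'point': [319.1, 319.0], 'conf': 0.88}
{'point': [430.2, 311.0], 'conf': 0.74}
nose exp [[324.0852924 314.4384749]] [ 3.67003428e-06  6.44445826e-05 -9.99999998e-01]
```

```bash
python3 -c "
from bench import r
print(r.hand_in())"
```

```text
the job is handed in; nothing more can be done
None
```

Handed in, but `hand_in()` gave no verdict: the ring is snug on both pins, the lighter mandrel (about 2.8 N) is back in its hole, and the heavier (about 6 N) is held upright with its nose about 8 mm inside the ring, its weight still on the gripper.

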